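# Slip the case cover under the lapped flap and hold it down on the interlock

## Task

Close the open half of the grey electronics case with the loose metal cover panel: turn the panel so its tongue faces the hinged flap, and slide the tongue under the flap's edge, without lifting the flap, until it meets the stop, with the panel square on the case and its sides in line with the case's sides. Then hold the panel pressed down flat on the rims against the sprung interlock plunger, as for driving the screws, and finish while still holding it pressed. Leave the other things on the bench where they are.

Things in the scene. Friction and masses are not known exactly. Their poses are not given: they have to be found in the camera images.
- case: Grey open-topped plastic case fixed to the bench, 200 mm long (x) by 150 wide (y), turned up to 0.35 rad. Origin: centre of its underside, z up. Flat side rims (13 mm wide) 45 mm above the origin. The -x half is open, a flap covers the +x half. With the panel home, its x axis points along case x and its origin is at case x -46, y 0, z 45 mm.
- case_stop (a point): Middle of the near face of the stop under the flap, at rim height: case x +27, y 0, z 45 mm; axes as the case's. The stop stands 4.5 mm above the rims, at the end of a rib whose top lies 1.5 mm below the rims. The tongue's end meets it when home.
- flap (a joint): Hinge angle (rad) of the thin aluminium flap (138 mm wide, 120 g): 0 at rest, grows as its front edge is lifted; swings freely up, hinge at case x +96 mm. At rest its flat underside is 7.5 mm above the rims from case x +10 to +96 mm; its front 8 mm are bent up as a lead-in lip, x +10 to +2 mm, rising about 4 mm.
- flap_edge (a point): Middle of the flap's bent-up front edge, at case x +2 mm, 14 mm above the rims (59 mm above the bench) at rest; axes as the case's.
- interlock (a joint): Travel (m) of the white sprung plunger (10 mm across, domed) of the cover interlock, in the open half at case x -65, y 0 mm: 0 = up, top 5 mm above the rims; 0.005 = level with the rims, as when the panel lies flat. 4 N to start, 6 N at 5 mm, more than the panel's weight: a panel let go is pushed up.
- interlock_top (a point): Top of the interlock plunger, 50 mm above the bench when up.
- panel: Loose aluminium cover panel, 220 g, flat on the bench, turned up to 1.2 rad from +x. Plate 102 (x) by 140 (y) by 4 mm; tongue, same thickness, 110 mm wide, from x +51 to +73 mm. Black upright grip fin on top, 14 mm thick (y), 44 long (x), centred at x -8, y 0, top 44 mm above the underside. Origin: underside, centre of the 102 x 140 plate; z up.
- panel_tongue (a point): Middle of the tongue's end edge, on the underside: panel x +73, y 0, z 0 mm; axes as the panel's.
- servo: Bystander: black hobby servo, 54 by 20 by 43 mm, origin under its centre.
- tape: Bystander: black tape roll lying flat, 60 mm across, 19 mm high, origin under its centre.
- carton: Bystander: small carton 55 by 45 by 50 mm, origin under its centre.
- breadboard: Bystander: white breadboard 165 by 55 by 9 mm, origin under its centre.
- spray: Bystander: amber bottle, 64 mm across, 150 mm high, origin under its centre.
- driver: Bystander: screwdriver 170 mm long lying on the bench.
- screwpot: Bystander: white pot 56 mm across, 35 mm high, origin under its centre.

How it is judged (in metres and radians):
On the way:
1. the tongue is at least 8 mm under the flap's edge with the flap not lifted (x of panel_tongue in the frame of case above 0.01 m and z of panel_tongue in the frame of case between 0.04 and 0.0525 m and y of panel_tongue in the frame of case between -0.03 and 0.03 m and value of joint flap below 0.06 rad), for 0.1 s.
At the end, for the whole second after the job is handed in: Tongue end within 6 mm of the stop and 7 mm of the case's middle line; panel within 0.07 rad of square and 0.03 rad of level; interlock pressed at least 3.8 mm; flap at rest (below 0.03 rad); fingers still holding or pressing the panel, at rest (x of panel_tongue in the frame of case between 0.021 and 0.03 m and y of panel_tongue in the frame of case between -0.007 and 0.007 m and z of panel_tongue in the frame of case between 0.042 and 0.048 m and angle between the x axis of panel and the x axis of case, either way round below 0.07 rad and angle between panel's own z axis and vertical below 0.03 rad and value of joint interlock above 0.0038 m and value of joint flap below 0.03 rad and contact force between the fingers and panel above 1 N and linear speed of panel below 0.03 m/s); the arm keeps its last pose, push and grip.
It fails at once if the flap is lifted (more than 0.09 rad, about 8 mm at its edge) (value of joint flap above 0.09 rad).
It fails at once if a bystander is moved more than 30 mm (distance of any of servo, tape, carton, breadboard, spray, driver, screwpot from where it was at the start of the episode above 0.03 m).
It also fails if it takes over 40 s, if anything falls off the work surface, if the arm or the gripper's body presses on something with over 40 N, if the wrist force passes 120 N, or if a joint passes its speed limit or range.

## Robot

A 6-joint arm with a two-finger parallel gripper is mounted at the origin on the work surface. World frame = base frame: x ahead of the robot, y to its left, z up, the work surface at z = 0. Lengths are in mm, angles in degrees, forces in N, time in s.
With the tool pointing down it reaches from about 250 to 850 mm from the base axis. Payload 12.5 kg.
Tool frame: the origin (TCP) lies midway between the tips of the shut fingers; the grasp point (between the pads) lies 19 mm behind it; x points along the fingers, z is the direction in which the jaws open and shut, and the axes are right-handed (so a half turn about x gives the same grasp; the last joint's range is limited). The gripper opens to 93 mm and grips with 3 to 60 N. Pads are 15 mm wide; open, the fingers measure 128 mm over their backs; the gripper's body (75 mm by 188 mm) begins 65 mm behind the grasp point.
Start: joints at [71.012, 20.094, 94.641, -0, 65.266, -4.847], TCP at [134.335, 533.328, 218.633] pointing down, gripper open.
Joint ranges: [-157.81, 157.81], [-45, 120.19], [0.68, 151.7], [-89.99, 269.99], [4.06, 180], [-164.3, 164.3]. Speed limits (degrees/s): [127.2, 127.2, 159.86, 180, 180, 180].

## Interface

Orientations are given as [roll, pitch, yaw] about the fixed x, y, z axes, in that order (R = Rz(yaw) Ry(pitch) Rx(roll)).
In Python, from station import bot, imaging, close_job, search_frame, tip_of gives the robot as it stands. The module is installed in compiled form; this text tells all that it offers.
- The arm moves only by the tool drive_tool, never from a script. Its argument "targets" is a list of rows, each a list of 5 numbers: the shift along the tool's x, y, z in mm, then the turn about the tool's x in rad, then the closure, from 0 (fully open) to 1 (shut). In form: [[dx, dy, dz, yaw, jaw], ...]. A call has 1 to 8 rows; each row shifts and turns the commanded pose from where the row before left it, along the tool's axes as they then stand; what a row does not reach is not made up. A row lasts 1/12 s, in which the tool goes at most 41.7 mm and 7.16 degrees, less where a joint would pass 70% of its speed; a pose out of reach is approached as far as the arm can. A call with a gripper value outside its range is refused whole. The fingers move at their own pace and stop on an object; "newtons" is the grip in N (left out, the last holds). Time passes only in rows, so rows that do not move let the fingers close. It gives the time, the measured TCP pose, the force and the opening at its end, in the units of the state.
- bot.observe(): the state, without advancing time (a new reading comes with each control period).
- imaging.camera(name): name is "side" or "top"; returns a dict with "color" (400x640x3 uint8, red, green, blue), "range_z" (400x640 float32, mm along the optical axis (not along the pixel's ray), 0 where there is no reading), "fx", "fy", "cx", "cy" (pixels), "R" (3x3) and "t" (3): a world point X has camera coordinates R X + t. Camera axes: x right, y down, z forward; pixel columns grow to the right and rows downward; lengths in mm; the calibration is good to about 2 mm. A picture is of the moment at which its call begins.
- close_job(): hands the job in, once; it reports no verdict.
Trained networks look in a picture, given as the dict that the camera call returned (one of the last four; its "shot" number tells which), for a name from the list of things; names that differ only in an ending like _2 or _b are one class to them, and where a whole thing is asked for, a point or a joint stands for the part that bears it (a point fixed in the world has none). Each returns a list of dicts, best first, with "confidence" (0 to 1); they miss things now and then, are a little off and sometimes report something else, mostly with a low value. They report only what shows in the picture. A call takes as long as a camera call.
- search_frame(thing, picture): "rect" ([centre column, centre row, width, height] in pixels, round what is visible of it).
- tip_of(thing, picture): "at" ([row, column] in pixels: a listed point, or the origin of a listed thing).
The state is a dict: "time_s": time; "qpos": joint angles; "qd": joint speeds; "joint_efforts": joint torques, N m; "ee_pos": TCP position; "ee_rot": TCP orientation; "wrist_force": force on the tool from outside, world axes, zero at the start; "torque": the same for the moment, N m; "finger_gap": finger opening in mm.
Only numpy, scipy, OpenCV 4.12 (cv2) and the standard library are available. Lean on these libraries where they do the work, as an engineer would, in place of code of your own. Each camera call takes 0.05 s, during which the arm holds its last target. There are 200 camera calls.

## Working session

There is one attempt and no reset: what is moved stays moved. The work goes in short steps, Python scripts to look and compute and a tool call to move; the robot and the scene stay as the last step left them, time stands still between calls to the robot, and variables do not carry over. Pictures are saved under pics/ and viewed, about 8 in all and at most 12, crops included, and the job is handed in when it is done.

Besides the shell and the picture viewer there is one more tool, called after ">>>" as name(argument=value, ...), one argument or row to a line, values as JSON. drive_tool: Moves the arm, as the interface text tells. Its arguments: {"type":"object","properties":{"targets":{"type":"array"},"newtons":{"type":"number"}},"required":["targets"]}

```bash
mkdir -p pics
cat > h.py <<'E'
import numpy as np, cv2
from station import bot, imaging, close_job, search_frame, tip_of
def cloud(p):
    z=p["range_z"].astype(float); v,u=np.indices(z.shape)
    c=np.stack([(u-p["cx"])/p["fx"]*z,(v-p["cy"])/p["fy"]*z,z],-1)
    w=(c-p["t"])@np.array(p["R"]); w[z==0]=np.nan
    return w
E
python3 - <<'E'
from h import *
s=bot.observe(); print(s)
for n in("top","side"):
    p=imaging.camera(n); cv2.imwrite(f"pics/{n}1.png",p["color"][:,:,::-1]); np.save(n+".npy",cloud(p))
    w=cloud(p)
    for t in["case","case_stop","flap_edge","interlock_top","panel","panel_tongue"]:
        for d in tip_of(t,p)[:1]:
            r,c=[int(round(a)) for a in d["at"]]; print(n,t,d, w[r,c].round(1))
E
```

```text
{'time_s': 0.0, 'qpos': array([ 7.10150900e+01,  2.01237859e+01,  9.46765753e+01,  9.22240172e-04,
        6.52655409e+01, -4.84769101e+00]), 'qd': array([ 0.02214124,  0.09529156,  0.08543534, -0.02380774, -0.00703617,
       -0.04306625]), 'joint_efforts': array([ 2.62293084e-03, -4.97336519e+01, -2.85256827e+01,  7.00232782e-02,
        2.57535948e-02, -1.42873168e-04]), 'ee_pos': array([134.19893464, 533.02475524, 218.10918869]), 'ee_rot': array([ 174.424492  ,   89.93409257, -109.7131134 ]), 'wrist_force': array([0.37125593, 1.24668365, 1.29391162]), 'torque': array([-0.03617443,  0.06984623, -0.02123764]), 'finger_gap': 92.84829230317216}
top case {'at': [192.4, 391.5], 'confidence': 0.91} [ 615.3 -222.7   12.1]
top case_stop {'at': [186.3, 396.8], 'confidence': 0.64} [ 625.  -231.2   56.9]
top flap_edge {'at': [192.6, 398.0], 'confidence': 0.8} [ 606.2 -236.3   42.1]
top interlock_top {'at': [147.2, 360.3], 'confidence': 0.25} [ 748.9 -119.2   52.8]
top panel {'at': [203.5, 262.0], 'confidence': 0.85} [566.8 181.3  46.5]
top panel_tongue {'at': [181.7, 256.4], 'confidence': 0.87} [643.7 206.1   9.5]
side case {'at': [159.9, 331.6], 'confidence': 0.88} [ 6.154e+02 -2.262e+02  4.000e-01]
side case_stop {'at': [146.4, 323.5], 'confidence': 0.81} [ 637.8 -218.6   52.7]
side flap_edge {'at': [147.7, 334.3], 'confidence': 0.79} [ 611.5 -230.8   42.8]
side panel {'at': [274.0, 293.3], 'confidence': 0.74} [575.6 195.1  15.9]
side panel_tongue {'at': [271.8, 267.4], 'confidence': 0.8} [638.3 199.6   1.7]
```

```bash
sleep 0
```

```text
(no output)
```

View pics/top1.png

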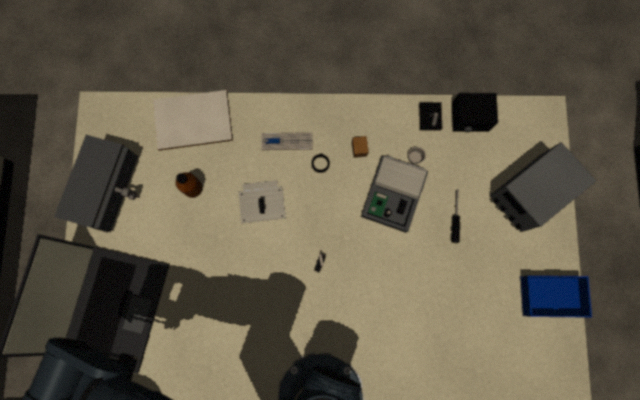

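View pics/side1.png

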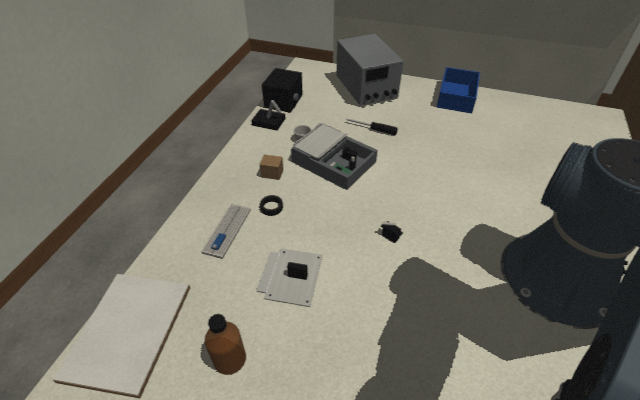

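The top view shows the panel near (262,203), tongue up. The case is near (395,192), with its flap half up and its open half down. The side view shows both unobstructed. Next I fit both poses.

Run:
```python
from h import *
for n in("top","side"):
    w=np.load(n+".npy"); im=cv2.imread(f"pics/{n}1.png")
    X,Y,Z=w[...,0],w[...,1],w[...,2]
    b=(abs(X-600)<250)&(abs(Y)<300)&(Z<8); print(n,"bench z",np.nanmedian(Z[b]),np.nanstd(Z[b]))
    for nm,c,r,lo,hi in(("case",(615,-225),135,30,75),("fl",(615,-225),135,49,60),("fin",(568,183),45,25,60),("plate",(575,188),110,2.0,7)):
        m=(np.hypot(X-c[0],Y-c[1])<r)&(Z>lo)&(Z<hi)
        m=cv2.morphologyEx(m.astype(np.uint8),cv2.MORPH_OPEN,np.ones((2,2))) if nm!="fin" else m
        P=w[m>0][:,:2].astype(np.float32)
        print(n,nm,len(P),np.nanmedian(Z[m>0]) ,cv2.minAreaRect(P) if len(P)>3 else"", P.mean(0))
for n in("top","side"):
    im=cv2.imread(f"pics/{n}1.png"); 
    a,b=((125,350),(165,230)) if n=="top" else ((110,280),(240,245))
    np.save("x.npy",0)
    A=cv2.resize(im[a[0]:a[0]+115,a[1]:a[1]+110],None,fx=4,fy=4,interpolation=cv2.INTER_CUBIC)
    B=cv2.resize(im[b[0]:b[0]+75,b[1]:b[1]+90],None,fx=4,fy=4,interpolation=cv2.INTER_CUBIC)
    h=np.zeros((460,800,3),np.uint8); h[:,:440]=A; h[:300,440:]=B; cv2.imwrite(f"pics/c_{n}.png",h)
```

```text
top bench z 0.19137166203344375 3.5110354590133572
top case 2099 53.501671597101065 ((609.140625, -234.7594757080078), (155.7414093017578, 212.306884765625), 69.4122085571289) [nan nan]
top fl 1130 55.226932968283826 ((657.7362670898438, -231.41983032226562), (136.03555297851562, 196.1377716064453), 41.43491744995117) [nan nan]
top fin 73 42.22444521496177 ((565.328125, 186.9128875732422), (43.39070129394531, 14.170442581176758), 6.838432312011719) [564.6878 186.1696]
top plate 374 3.826830185937142 ((566.897705078125, 165.3940887451172), (165.8344268798828, 167.89422607421875), 82.15608215332031) [nan nan]
side bench z -1.3888263533168104 2.2683053789919523
side case 2008 46.25432637077606 ((599.691650390625, -248.663818359375), (203.67539978027344, 198.9011993408203), 69.49266052246094) [nan nan]
side fl 1033 53.46641380532105 ((628.1923828125, -253.7228240966797), (198.9041748046875, 90.55424499511719), 56.5041618347168) [nan nan]
side fin 194 40.946081311229875 ((569.0800170898438, 189.12510681152344), (44.157073974609375, 16.172687530517578), 7.833683013916016) [567.99384 191.2357 ]
side plate 756 2.5919910016160026 ((585.2850341796875, 192.58953857421875), (116.76748657226562, 141.1079864501953), 9.204029083251953) [nan nan]
```

```bash
cat >> h.py <<'E'
from scipy.optimize import minimize
def poly(pts,z,close=True):
    pts=np.array(pts,float); o=[]
    for a,b in zip(pts,np.roll(pts,-1,0) if close else pts[1:]):
        t=np.linspace(0.04,.96,60)[:,None]; o.append(np.c_[a+(b-a)*t,np.full(60,z)])
    return np.vstack(o)
def rect(x0,x1,y): return[(x0,-y),(x0,y),(x1,y),(x1,-y)]
PAN=np.vstack([poly([(51,55),(51,70),(-51,70),(-51,-70),(51,-70),(51,-55),(73,-55),(73,55)],4),poly(rect(-30,14,7),44)])
PANEDGE=PAN
CASE=np.vstack([poly([(2,75),(-100,75),(-100,-75),(2,-75)],45,False),poly([(0,62),(-87,62),(-87,-62),(0,-62)],45,False),poly([(10,69),(96,69),(96,-69),(10,-69)],52.5,False),poly([(2,-69),(2,69)],59,False)])
def place(M,q,z0=0):
    c,s=np.cos(q[2]),np.sin(q[2]); return np.c_[q[0]+c*M[:,0]-s*M[:,1],q[1]+s*M[:,0]+c*M[:,1],M[:,2]+z0]
def proj(p,W):
    c=W@np.array(p["R"]).T+p["t"]; return np.c_[p["fx"]*c[:,0]/c[:,2]+p["cx"],p["fy"]*c[:,1]/c[:,2]+p["cy"]]
def edges(p,sig):
    g=cv2.GaussianBlur(cv2.cvtColor(p["color"],cv2.COLOR_RGB2GRAY).astype(np.float32),(0,0),sig)
    gx,gy=cv2.Sobel(g,cv2.CV_32F,1,0),cv2.Sobel(g,cv2.CV_32F,0,1); m=np.hypot(gx,gy); return np.minimum(m,np.percentile(m,97))
def fit(ps,M,q,z0=0,sigs=(2.5,1.2)):
    for sig in sigs:
        E=[edges(p,sig) for p in ps]
        def f(d):
            W=place(M,[q[0]+d[0],q[1]+d[1],q[2]+d[2]/60],z0); s=0
            for p,e in zip(ps,E):
                uv=proj(p,W).astype(np.float32); s+=cv2.remap(e,uv[None,:,0].copy(),uv[None,:,1].copy(),cv2.INTER_LINEAR).mean()/e.max()
            return -s
        best=min((minimize(f,[a,b,c],method="Nelder-Mead",options=dict(initial_simplex=np.array([a,b,c])+np.vstack([np.zeros(3),4*np.eye(3)]))) for a in(-5,5) for b in(-5,5) for c in(-4,4)),key=lambda r:r.fun)
        q=[q[0]+best.x[0],q[1]+best.x[1],q[2]+best.x[2]/60]
    return np.array(q),-best.fun
def show(ps,items,name,scale=4):
    out=[]
    for p in ps:
        im=cv2.resize(p["color"][:,:,::-1],None,fx=scale,fy=scale,interpolation=cv2.INTER_CUBIC); U=[]
        for M,q,z0 in items:
            uv=proj(p,place(M,q,z0)); U.append(uv)
            for a in (uv+.5)*scale: cv2.circle(im,tuple(int(t) for t in a),0,(0,0,255),-1)
        c=np.vstack(U).mean(0)*scale; x0,y0=int(max(0,c[0]-200)),int(max(0,c[1]-250)); out.append(im[y0:y0+500,x0:x0+400])
    cv2.imwrite("pics/"+name,np.hstack(out))
E
python3 - <<'E'
from h import *
ps=[imaging.camera("top"),imaging.camera("side")]
for M,q,nm in((PAN,[571,188,.14],"pan"),(CASE,[612,-228,-.36],"case")):
    r=[fit([ps[0]],M,q),fit([ps[1]],M,q),fit(ps,M,q)]
    for a in r: print(nm,a[0].round(3),round(a[1],3))
    show(ps,[(M,r[2][0],0)],nm+"fit.png")
E
```

```text
pan [5.72000e+02 1.85189e+02 1.19000e-01] 0.52
pan [5.74767e+02 1.93061e+02 1.23000e-01] 0.519
pan [5.74413e+02 1.87225e+02 9.70000e-02] 0.947
case [ 6.02833e+02 -2.26795e+02 -3.59000e-01] 0.569
case [ 6.06903e+02 -2.24635e+02 -3.64000e-01] 0.644
case [ 6.05285e+02 -2.24751e+02 -3.46000e-01] 1.195
```

```bash
cd pics; python3 -c "
import cv2,numpy as np
a=cv2.imread('panfit.png');b=cv2.imread('casefit.png')
cv2.imwrite('f1.png',np.hstack([a[100:400,:],b[100:400,:]]) if 0 else np.vstack([a[100:400],b[100:400]]))"
```

```text
(no output)
```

View pics/f1.png

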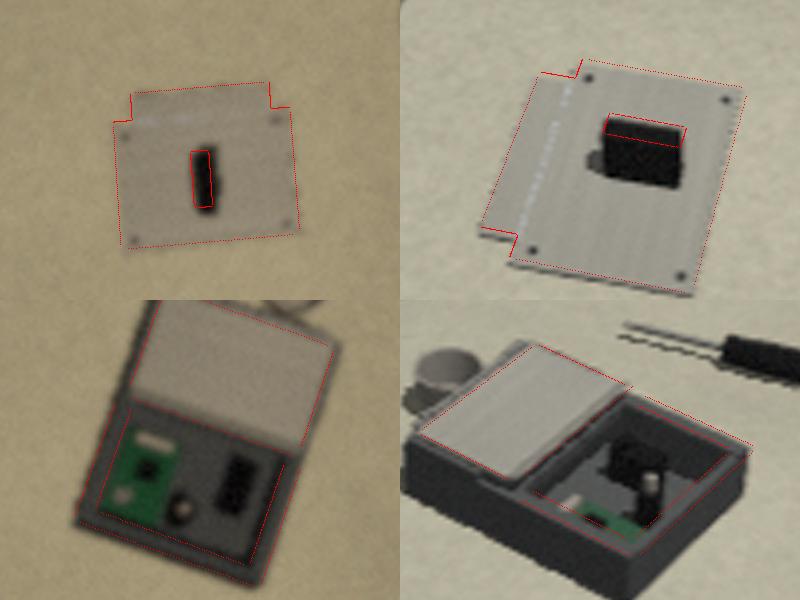

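```bash
cat >> h.py <<'E'
from scipy.spatial.transform import Rotation as Ro
def plan(x,y,z,yaw):
    """world TCP goal; yaw = heading of fin axis (jaw axis perpendicular)"""
    s=bot.observe(); R=Ro.from_euler("xyz",s["ee_rot"],degrees=True).as_matrix()
    h=np.arctan2(R[1,2],R[0,2]); d=(yaw+np.pi/2-h+np.pi/2)%np.pi-np.pi/2
    t=-d # tool x points down
    R2=R@Ro.from_rotvec([t,0,0]).as_matrix()
    print("t",s["time_s"],"tcp",s["ee_pos"].round(1),"gap",round(s["finger_gap"],1),"F",s["wrist_force"].round(1),"M",s["torque"].round(2),"xax",R[:,0].round(4),"heading-fin",round(((h-np.pi/2)+np.pi/2)%np.pi-np.pi/2,4),"q",s["qpos"].round(0))
    print("turn",round(t,4),"then shift",(R2.T@(np.array([x,y,z])-s["ee_pos"])).round(1))
    return R2
E
python3 - <<'E'
from h import *
q=[573.5,188,.12]
print(plan(q[0]-8*np.cos(.12),q[1]-8*np.sin(.12),90,q[2]).round(3))
E
```

```text
t 0.8 tcp [134.3 533.3 218.6] gap 93.0 F [-0.3 -0.2  0.1] M [ 0.01 -0.01 -0.02] xax [-0. -0. -1.] heading-fin -0.2468 q [71. 20. 95.  0. 65. -5.]
turn -0.3668 then shift [ 128.6 -386.7 -395.4]
[[-0.    -0.993 -0.12 ]
 [-0.    -0.12   0.993]
 [-1.     0.    -0.   ]]
```

>>> drive_tool(
  targets=[
    [0,0,0,-0.122,0],
    [0,0,0,-0.122,0],
    [0,0,0,-0.1228,0],
    [0,-28,-28,0,0],
    [0,-28,-28,0,0],
    [0,-28,-28,0,0],
    [0,-28,-28,0,0],
    [0,-28,-28,0,0],
  ],
)

```text
time_s: 1.47
ee_pos: [291.2, 409.8, 218.8]
ee_rot: [-51.8, 90.0, 45.1]
wrist_force: [0.8, 0.0, -0.2]
finger_gap: 92.7
```

>>> drive_tool(
  targets=[
    [0,-28,-28,0,0],
    [0,-28,-28,0,0],
    [0,-28,-28,0,0],
    [10,-28,-28,0,0],
    [25,-28,-28,0,0],
    [30,-28,-28,0,0],
    [30,-28,-28,0,0],
    [30,-28,-28,0,0],
  ],
)

```text
time_s: 2.13
ee_pos: [522.0, 228.7, 109.9]
ee_rot: [-76.5, 90.0, 20.4]
wrist_force: [-0.1, 0.4, -0.6]
finger_gap: 92.8
```

Run:
```python
from h import *
ps=[imaging.camera("top"),imaging.camera("side")]
q=[573.5,188,.12]
plan(q[0]-8*np.cos(.12),q[1]-8*np.sin(.12),11,q[2])
c=[cv2.resize(ps[0]["color"][130:280,190:340,::-1],(400,400)),cv2.resize(ps[1]["color"][200:350,220:370,::-1],(400,400))]
cv2.imwrite("pics/pre.png",np.hstack(c))
```

```text
t 2.2333 tcp [521.8 226.7 107. ] gap 93.0 F [-1.   0.6 -0.1] M [ 0.02 -0.01 -0.02] xax [-0.0045 -0.0021 -1.    ] heading-fin 0.1165 q [ 19.  30.  97.  -0.  53. -78.]
turn -0.0035 then shift [ 95.9 -39.1 -44.5]
```

View pics/pre.png

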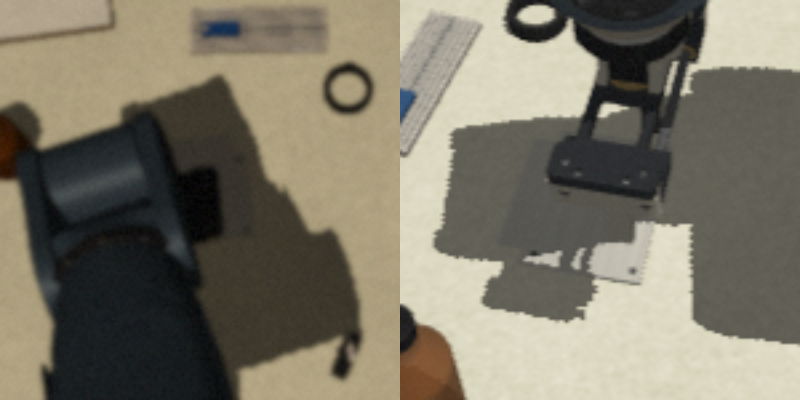

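The arm is above the panel and short of the fin, hiding most of it. I move over the fin, then go down.

>>> drive_tool(
  targets=[
    [0,-20,-22,-0.0035,0],
    [0,-19,-22.5,0,0],
    [15,0,0,0,0],
    [15,0,0,0,0],
    [0,0,0,0,0],
    [0,0,0,0,0],
  ],
)

```text
time_s: 2.73
ee_pos: [564.4, 191.0, 81.1]
ee_rot: [92.8, 89.9, -170.1]
wrist_force: [-0.1, 0.9, 0.6]
finger_gap: 92.9
```

Run:
```python
from h import *
ps=[imaging.camera("top"),imaging.camera("side")]
q=[573.5,188,.12]
plan(q[0]-8*np.cos(.12),q[1]-8*np.sin(.12),11,q[2])
c=[cv2.resize(ps[0]["color"][130:280,190:340,::-1],(400,400)),cv2.resize(ps[1]["color"][200:310,240:350,::-1],(400,400))]
cv2.imwrite("pics/pre2.png",np.hstack(c))
```

```text
t 2.8333 tcp [565.1 191.2  82.1] gap 92.9 F [-0.1 -0.3 -0.5] M [ 0.05  0.1  -0.04] xax [ 1.2e-03  4.0e-04 -1.0e+00] heading-fin 0.1241 q [ 14.  34.  94.   0.  52. -83.]
turn 0.0041 then shift [71.1  0.2 -4.2]
```

View pics/pre2.png

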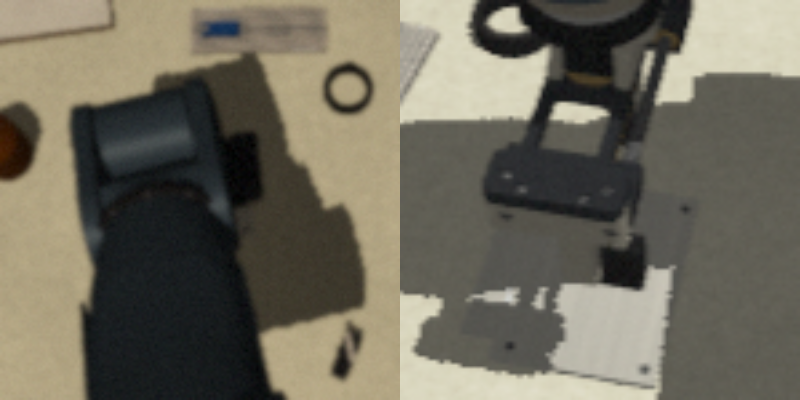

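The fin (right image, about 625,260) sits in line with the gripper. I go down and grip.

>>> drive_tool(
  targets=[
    [20,0,-3,0.004,0],
    [20,0,0,0,0],
    [15,0,0,0,0],
    [10,0,0,0,0],
    [6,0,0,0,0],
    [0,0,0,0,0],
    [0,0,0,0,0],
  ],
)

```text
time_s: 3.42
ee_pos: [565.6, 187.9, 10.6]
ee_rot: [-83.3, 90.0, 13.6]
wrist_force: [-0.2, -0.7, 0.6]
finger_gap: 92.8
```

>>> drive_tool(
  targets=[
    [0,0,0,0,0.5],
    [0,0,0,0,0.7],
    [0,0,0,0,0.9],
    [0,0,0,0,1],
    [0,0,0,0,1],
    [0,0,0,0,1],
    [0,0,0,0,1],
    [0,0,0,0,1],
  ],
  newtons=30,
)

```text
time_s: 4.08
ee_pos: [565.3, 187.6, 9.9]
ee_rot: [111.3, 90.0, -151.9]
wrist_force: [-0.1, -0.6, 0.5]
finger_gap: 43.8
```

Run:
```python
from h import *
plan(600,-225,100,-.35)
```

```text
t 4.0833 tcp [565.3 187.6   9.9] gap 43.8 F [-0.1 -0.6  0.5] M [ 0.1   0.02 -0.01] xax [-0. -0. -1.] heading-fin 0.1195 q [ 14.  41.  95.  -0.  44. -83.]
turn 0.4695 then shift [ -90.1 -174.1 -375.7]
```

>>> drive_tool(
  targets=[
    [0,0,0,0,1],
    [0,0,0,0,1],
    [0,0,0,0,1],
    [0,0,0,0,1],
    [0,0,0,0,1],
    [0,0,0,0,1],
    [0,0,0,0,1],
  ],
  newtons=30,
)

```text
time_s: 4.67
ee_pos: [565.3, 187.6, 9.9]
ee_rot: [123.3, 90.0, -139.9]
wrist_force: [0.6, 0.2, -0.2]
finger_gap: 13.8
```

>>> drive_tool(
  targets=[
    [0,0,0,0,1],
    [0,0,0,0,1],
    [-10,0,0,0,1],
    [-20,0,0,0,1],
    [-20,0,0,0,1],
    [-20,0,0,0,1],
    [-20,0,0,0,1],
    [0,0,0,0,1],
  ],
  newtons=55,
)

```text
time_s: 5.33
ee_pos: [567.0, 188.1, 104.0]
ee_rot: [-82.7, 89.7, 14.1]
wrist_force: [1.2, 0.6, -1.9]
finger_gap: 13.7
```

Run:
```python
from h import *
s=plan(0,0,0,-.35)
c,sn=np.cos(-.35),np.sin(-.35)
# panel home = case(-46,0); fin at panel x -8; stay 50 mm back
x=-46-8-50
plan(605+c*x,-225+sn*x,100,-.35)
p=imaging.camera("side")
print(search_frame("panel",p)[:1])
z0=bot.observe()["ee_pos"]; print(z0)
q=[z0[0]+8*np.cos(.12),z0[1]+8*np.sin(.12),.12]
f=fit([p],PAN,q,z0[2]-10); print(f,q)
show([p],[(PAN,q,z0[2]-10)],"lift.png")
```

```text
t 5.3333 tcp [567.  188.1 104. ] gap 13.7 F [ 1.2  0.6 -1.9] M [0.08 0.04 0.04] xax [ 0.0056  0.0014 -1.    ] heading-fin 0.1195 q [ 14.  33.  93.   0.  54. -83.]
turn 0.4695 then shift [ 100.6  468.6 -371.5]
t 5.3333 tcp [567.  188.1 104. ] gap 13.7 F [ 1.2  0.6 -1.9] M [0.08 0.04 0.04] xax [ 0.0056  0.0014 -1.    ] heading-fin 0.1195 q [ 14.  33.  93.   0.  54. -83.]
turn 0.4695 then shift [   3.2  -73.3 -375.1]
[{'rect': [285.7, 253.6, 67.0, 57.3], 'confidence': 0.68}]
[565.27045311 187.63443056 100.10403482]
(array([572.32549759, 156.27182679,   0.57611925]), np.float64(0.5407393574714661)) [np.float64(573.2129221930986), np.float64(188.5921282197478), 0.12]
```

View pics/lift.png

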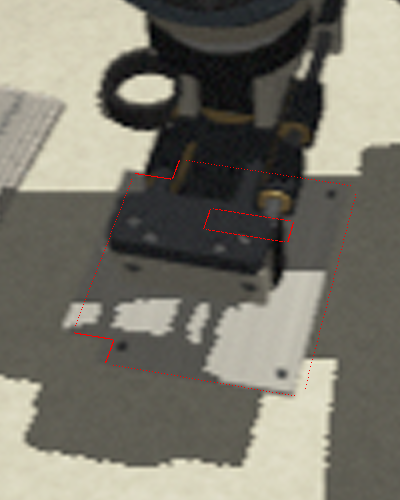

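The panel is gripped and level, and the overlay sits within about 5 mm. Now I turn it and carry it to a point behind the case opening.

>>> drive_tool(
  targets=[
    [0,0,0,0.117,1],
    [0,0,0,0.117,1],
    [0,0,0,0.117,1],
    [0,0,0,0.118,1],
    [0,-3,-15,0,1],
    [0,-6,-30,0,1],
    [0,-7,-35,0,1],
    [0,-7,-35,0,1],
  ],
)

```text
time_s: 6.1
ee_pos: [546.1, 70.1, 98.5]
ee_rot: [115.7, 89.9, -174.1]
wrist_force: [0.7, -0.1, -1.8]
finger_gap: 13.8
```

>>> drive_tool(
  targets=[
    [0,-7,-35,0,1],
    [0,-7,-35,0,1],
    [0,-7,-35,0,1],
    [0,-7,-35,0,1],
    [0,-7,-35,0,1],
    [0,-6,-35,0,1],
    [0,-6,-32,0,1],
    [0,-3,-18,0,1],
  ],
)

```text
time_s: 6.77
ee_pos: [503.6, -192.9, 98.8]
ee_rot: [102.5, 89.9, 172.5]
wrist_force: [-0.6, 0.3, -1.9]
finger_gap: 13.7
```

>>> drive_tool(
  targets=[
    [0,0,0,0,1],
    [0,0,0,0,1],
  ],
)

```text
time_s: 6.93
ee_pos: [504.3, -190.4, 98.8]
ee_rot: [83.2, 89.9, 153.1]
wrist_force: [0.4, 0.1, -1.9]
finger_gap: 13.5
```

Run:
```python
from h import *
c,sn=np.cos(-.35),np.sin(-.35); x=-46-8-50
plan(605+c*x,-225+sn*x,75,-.35)
s=bot.observe()["ee_pos"]
ps=[imaging.camera("top"),imaging.camera("side")]
q=[s[0]+8*c,s[1]+8*sn,-.35]
show(ps,[(PAN[:-240],q,s[2]-10),(CASE,[605,-225,-.35],0)],"appr.png")
```

```text
t 6.9333 tcp [ 504.3 -190.4   98.8] gap 13.5 F [ 0.4  0.1 -1.9] M [-0.03  0.02  0.1 ] xax [-1.8e-03  9.0e-04 -1.0e+00] heading-fin -0.3495 q [-26.  28. 102.   0.  50. -96.]
turn 0.0005 then shift [23.8 -2.6  2. ]
```

View pics/appr.png

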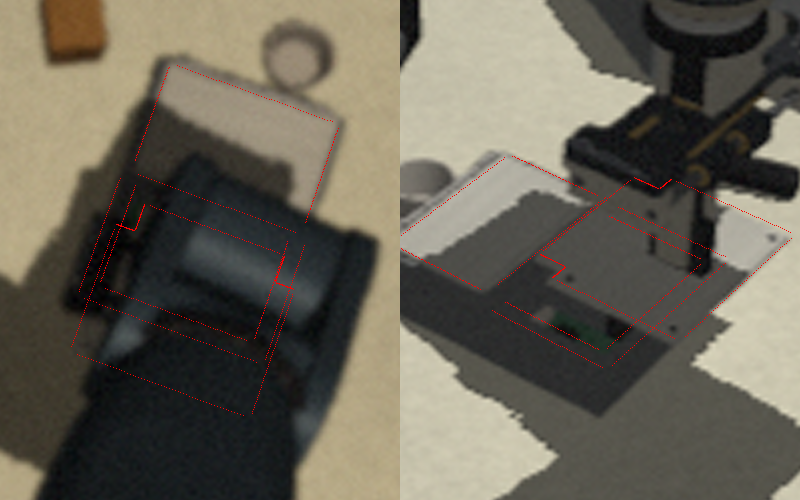

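>>> drive_tool(
  targets=[
    [12,-1,1,0,1],
    [12,-1,1,0,1],
    [0,0,0,0,1],
    [0,0,0,0,1],
  ],
)

```text
time_s: 7.37
ee_pos: [507.5, -187.6, 74.6]
ee_rot: [84.7, 89.9, 154.8]
wrist_force: [-0.2, -0.4, -2.4]
finger_gap: 13.8
```

Run:
```python
from h import *
c,sn=np.cos(-.35),np.sin(-.35); x=-46-8-50
plan(605+c*x,-225+sn*x,58,-.35)
s=bot.observe()["ee_pos"]
p=imaging.camera("side"); np.savez("old.npz",0)
q=[s[0]+8*c,s[1]+8*sn,-.35]
P=np.vstack([poly([(51,-55),(73,-55),(73,55),(51,55),(51,70),(-51,70),(-51,-40)],4,False)])
C=np.vstack([poly([(96,69),(10,69),],52.5,False),poly([(2,75),(-100,75),(-100,-20)],45,False),poly([(96,-60),(96,69)],52.5,False)])
for sg in((2,1.2),(1.2,.8)):
    f=fit([p],P,q,s[2]-10,sg); print("panel",f,"expected",np.round(q,2))
    g=fit([p],C,[606,-225,-.355],0,sg); print("case",g)
show([p,p],[(P,f[0],s[2]-10),(C,g[0],0)],"appr2.png")
```

```text
t 7.3667 tcp [ 507.5 -187.6   74.6] gap 13.8 F [-0.2 -0.4 -2.4] M [-0.05  0.06  0.  ] xax [-0.0022  0.001  -1.    ] heading-fin -0.3483 q [-25.  30. 102.   0.  47. -95.]
turn 0.0017 then shift [16.6 -0.4 -1.7]
panel (array([ 5.12257657e+02, -1.82880517e+02, -1.77094806e-01]), np.float64(0.41032034158706665)) expected [ 5.1506e+02 -1.9039e+02 -3.5000e-01]
case (array([ 6.10770958e+02, -2.34012243e+02, -1.72743826e-01]), np.float64(0.4620181620121002))
panel (array([ 5.11835723e+02, -1.83800845e+02, -1.71670210e-01]), np.float64(0.43559011816978455)) expected [ 5.1506e+02 -1.9039e+02 -3.5000e-01]
case (array([ 6.09865079e+02, -2.36500428e+02, -2.11521397e-01]), np.float64(0.4619324207305908))
```

View pics/appr2.png

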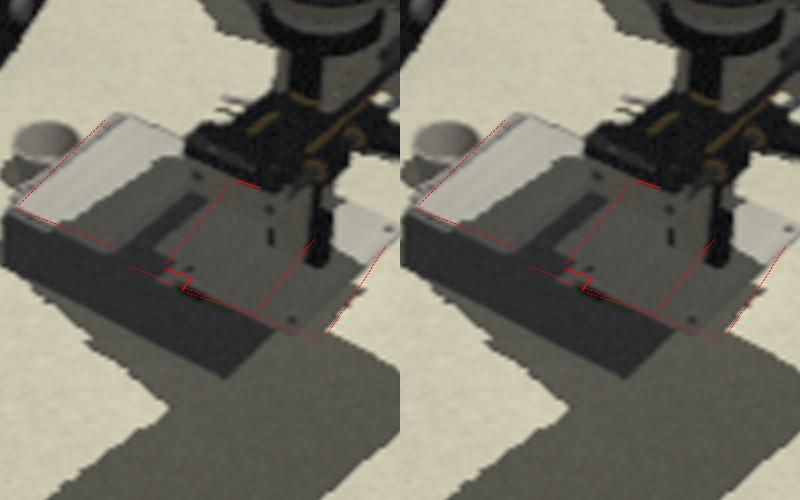

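The automatic re-fit failed because of shadows, so I keep the nominal poses. I lower the panel to just above the rims, with the tongue still short of the flap, and check the force.

>>> drive_tool(
  targets=[
    [6,0,-1,0.0015,1],
    [6,0,-0.7,0,1],
    [4,0,0,0,1],
    [2,0,0,0,1],
    [0,0,0,0,1],
    [0,0,0,0,1],
  ],
)

```text
time_s: 7.92
ee_pos: [507.3, -190.1, 58.0]
ee_rot: [97.0, 90.0, 166.9]
wrist_force: [-2.4, 0.4, 2.5]
finger_gap: 13.2
```

Run:
```python
from h import *
c,sn=np.cos(-.35),np.sin(-.35); x=-46-8
plan(605+c*x,-225+sn*x,55.5,-.35)
p=imaging.camera("side")
s=bot.observe()["ee_pos"]; q=[s[0]+8*c,s[1]+8*sn,-.35]
P=poly([(51,70),(-51,70),(-51,-70)],0,False)
S=poly([(0,75),(-100,75),(-100,-75)],45,False)
im=cv2.resize(p["color"][100:230,270:400,::-1],None,fx=6,fy=6,interpolation=cv2.INTER_CUBIC)
im=cv2.convertScaleAbs(im,alpha=2)[:600]
for M,qq,z0,col in((P,q,s[2]-9.9,(0,0,255)),(S,[605,-225,-.35],0,(0,255,0))):
    for a in (proj(p,place(M,qq,z0))-[270,100]+.5)*6: cv2.circle(im,tuple(int(t) for t in a),1,col,-1)
cv2.imwrite("pics/low.png",im)
```

```text
t 7.9167 tcp [ 507.3 -190.1   58. ] gap 13.2 F [-2.4  0.4  2.5] M [-0.01  0.37 -0.06] xax [-3.e-04  1.e-04 -1.e+00] heading-fin -0.3511 q [-25.  32. 103.  -0.  45. -95.]
turn -0.0011 then shift [  2.5 -49.7   0.7]
```

View pics/low.png

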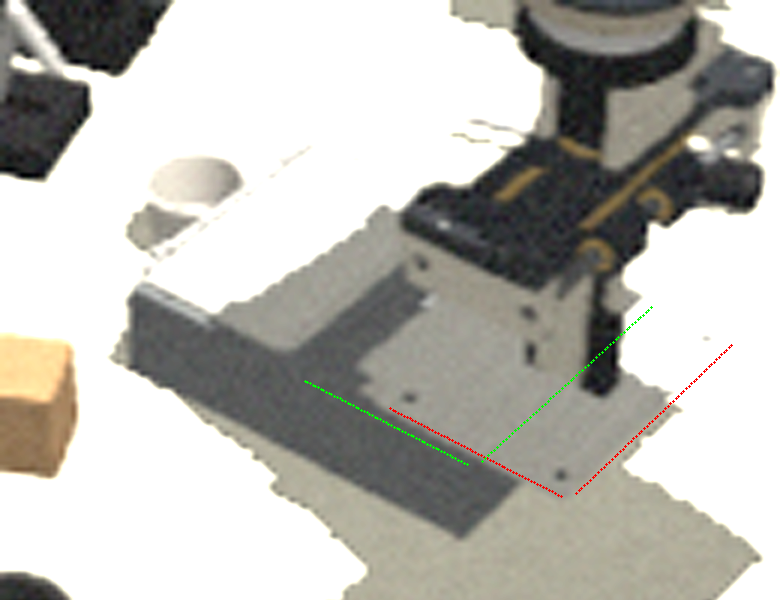

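The overlay agrees with the panel edges, with the tongue just behind the flap lip and the plunger touching (about 4.5 N). I press a bit lower, then slide in.

>>> drive_tool(
  targets=[
    [1,0,0,0,1],
    [1,0,0,0,1],
    [0,-5,0.5,0,1],
    [0,-5,0,0,1],
    [0,-5,0,0,1],
    [0,0,0,0,1],
    [0,0,0,0,1],
  ],
  newtons=60,
)

```text
time_s: 8.55
ee_pos: [523.1, -195.3, 56.3]
ee_rot: [-91.5, 89.8, -21.6]
wrist_force: [3.1, -0.5, 3.5]
finger_gap: 14.0
```

Run:
```python
from h import *
c,sn=np.cos(-.35),np.sin(-.35); x=-46-8
plan(605+c*x,-225+sn*x,55.5,-.35)
p=imaging.camera("side")
s=bot.observe()["ee_pos"]; q=[s[0]+8*c,s[1]+8*sn,-.35]
P=poly([(51,55),(51,70),(-51,70),(-51,-70)],0,False)
F=poly([(10,-69),(10,69),(96,69),(96,-69)],52.5,False)
im=cv2.resize(p["color"][110:210,280:380,::-1],None,fx=6,fy=6,interpolation=cv2.INTER_CUBIC)
im0=cv2.convertScaleAbs(im,alpha=2)
cv2.imwrite("pics/ins.png",im0)
```

```text
t 8.55 tcp [ 523.1 -195.3   56.3] gap 14.0 F [ 3.1 -0.5  3.5] M [-0.14 -0.64  0.04] xax [ 0.0029 -0.0012 -1.    ] heading-fin -0.351 q [-25.  33. 100.   0.  46. -95.]
turn -0.001 then shift [  0.9 -33.1   0.2]
```

View pics/ins.png

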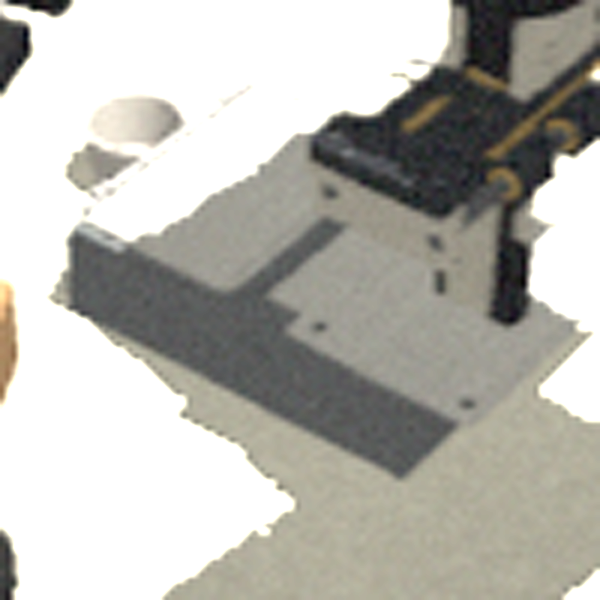

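The panel is square to the flap, with about 10 mm of gap left in front of the lip. I continue sliding.

>>> drive_tool(
  targets=[
    [0.3,-4,0,0,1],
    [0.2,-4,0,0,1],
    [0,-4,0,0,1],
    [0,-4,0,0,1],
    [0,0,0,0,1],
    [0,0,0,0,1],
    [0,0,0,0,1],
  ],
)

```text
time_s: 9.18
ee_pos: [537.4, -200.5, 55.7]
ee_rot: [-92.5, 89.9, -22.6]
wrist_force: [1.2, -1.0, 3.5]
finger_gap: 13.5
```

Run:
```python
from h import *
c,sn=np.cos(-.35),np.sin(-.35); x=-46-8
plan(605+c*x,-225+sn*x,55.5,-.35)
p=imaging.camera("side"); w=cloud(p)
# flap tilt: plane fit of flap cloud in case frame
d=w-np.array([605,-225,0]); X=d[...,0]*c+d[...,1]*sn; Y=-d[...,0]*sn+d[...,1]*c; Z=w[...,2]
for nm,m in(("flap",(X>15)&(X<90)&(abs(Y)<60)&(abs(Z-52)<12)),("plate",(X<-15)&(X>-110)&(Y>25)&(Y<65)&(abs(Z-50)<8))):
    A=np.c_[X[m],Y[m],np.ones(m.sum())]; k=np.linalg.lstsq(A,Z[m],rcond=None)[0]; print(nm,m.sum(),k.round(4),np.median(Z[m]))
w0=np.load("side.npy"); d=w0-np.array([605,-225,0]); X=d[...,0]*c+d[...,1]*sn; Y=-d[...,0]*sn+d[...,1]*c; Z=w0[...,2]
m=(X>15)&(X<90)&(abs(Y)<60)&(abs(Z-52)<12);A=np.c_[X[m],Y[m],np.ones(m.sum())];print("flap0",np.linalg.lstsq(A,Z[m],rcond=None)[0].round(4),np.median(Z[m]))
```

```text
t 9.1833 tcp [ 537.4 -200.5   55.7] gap 13.5 F [ 1.2 -1.   3.5] M [-0.09 -0.44 -0.02] xax [ 1.7e-03 -7.0e-04 -1.0e+00] heading-fin -0.351 q [-25.  35.  98.   0.  47. -95.]
turn -0.001 then shift [  0.2 -17.9   0.2]
flap 469 [5.60000e-03 1.20000e-03 5.32901e+01] 53.72500365851398
plate 335 [9.00000e-04 4.20000e-03 4.79213e+01] 47.975538496326024
flap0 [2.87000e-02 2.80000e-03 5.17047e+01] 53.50230701427444
```

>>> drive_tool(
  targets=[
    [0,-3,0,0,1],
    [0,-3,0,0,1],
    [0,-3,0,0,1],
    [0,-2,0,0,1],
    [0,0,0,0,1],
    [0,0,0,0,1],
  ],
)

```text
time_s: 9.73
ee_pos: [547.4, -204.2, 55.4]
ee_rot: [-91.1, 90.0, -21.2]
wrist_force: [-0.6, 0.5, 3.5]
finger_gap: 13.4
```

>>> drive_tool(
  targets=[
    [0,-1.5,0,0,1],
    [0,-1.5,0,0,1],
    [0,0,0,0,1],
    [0,0,0,0,1],
  ],
)

```text
time_s: 10.07
ee_pos: [550.0, -205.1, 55.4]
ee_rot: [-100.1, 90.0, -30.2]
wrist_force: [-2.3, 0.8, 3.2]
finger_gap: 13.8
```

```bash
cat > st.py <<'E'
from h import *
c,sn=np.cos(-.35),np.sin(-.35); x=-46-8
plan(605+c*x,-225+sn*x,55,-.35)
p=imaging.camera("side"); w=cloud(p)
for w,n in((w,"now"),(np.load("side.npy"),"start")):
    d=w-np.array([605,-225,0]); X=d[...,0]*c+d[...,1]*sn; Y=-d[...,0]*sn+d[...,1]*c; Z=w[...,2]
    print(n,[ (a,round(np.median(Z[(abs(X-a)<8)&(Y>20)&(Y<60)&(abs(Z-52)<15)]),1)) for a in(20,35,50,65,80)],[ (a,round(np.median(Z[(abs(X-a)<8)&(Y>20)&(Y<60)&(abs(Z-52)<15)]),1)) for a in(-85,-70,-50,-30,-15)])
E
python3 st.py
```

```text
t 10.0667 tcp [ 550.  -205.1   55.4] gap 13.8 F [-2.3  0.8  3.2] M [0.18 0.42 0.03] xax [ 2.e-04 -1.e-04 -1.e+00] heading-fin -0.351 q [-25.  36.  96.  -0.  48. -95.]
turn -0.001 then shift [ 0.4 -4.5  0.2]
now [(20, np.float64(53.7)), (35, np.float64(53.7)), (50, np.float64(53.6)), (65, np.float64(53.9)), (80, np.float64(53.7))] [(-85, np.float64(47.7)), (-70, np.float64(48.0)), (-50, np.float64(47.9)), (-30, np.float64(47.9)), (-15, np.float64(47.8))]
start [(20, np.float64(53.1)), (35, np.float64(53.6)), (50, np.float64(53.5)), (65, np.float64(53.9)), (80, np.float64(54.1))] [(-85, np.float64(41.7)), (-70, np.float64(nan)), (-50, np.float64(nan)), (-30, np.float64(nan)), (-15, np.float64(nan))]
  return _methods._mean(a, axis=axis, dtype=dtype,
  ret = ret.dtype.type(ret / rcount)
```

The flap is flat and the panel level. I creep forward to the stop.

>>> drive_tool(
  targets=[
    [0,-1.5,0,0,1],
    [0,0,0,0,1],
    [0,0,0,0,1],
  ],
)

```text
time_s: 10.37
ee_pos: [551.3, -205.6, 55.4]
ee_rot: [-90.8, 90.0, -20.9]
wrist_force: [-1.8, 0.6, 2.7]
finger_gap: 13.8
```

>>> drive_tool(
  targets=[
    [0,-1.5,0,0,1],
    [0,0,0,0,1],
    [0,0,0,0,1],
  ],
)

```text
time_s: 10.62
ee_pos: [552.8, -206.2, 55.4]
ee_rot: [-90.4, 90.0, -20.6]
wrist_force: [-1.8, 1.0, 3.1]
finger_gap: 13.8
```

>>> drive_tool(
  targets=[
    [0,-1.5,0,0,1],
    [0,0,0,0,1],
    [0,0,0,0,1],
  ],
)

```text
time_s: 10.87
ee_pos: [554.2, -206.7, 55.4]
ee_rot: [-95.3, 90.0, -25.4]
wrist_force: [-1.2, 0.3, 3.1]
finger_gap: 13.7
```

>>> drive_tool(
  targets=[
    [0,-1.5,0,0,1],
    [0,0,0,0,1],
    [0,0,0,0,1],
  ],
)

```text
time_s: 11.12
ee_pos: [555.6, -207.2, 55.4]
ee_rot: [-101.1, 90.0, -31.2]
wrist_force: [-2.3, 1.0, 2.9]
finger_gap: 13.7
```

>>> drive_tool(
  targets=[
    [0,-1.5,0,0,1],
    [0,0,0,0,1],
    [0,0,0,0,1],
  ],
)

```text
time_s: 11.37
ee_pos: [555.9, -207.4, 55.2]
ee_rot: [92.7, 89.9, 162.7]
wrist_force: [-6.9, 0.8, 5.7]
finger_gap: 13.9
```

```bash
python3 st.py 2>/dev/null
```

```text
t 11.3667 tcp [ 555.9 -207.4   55.2] gap 13.9 F [-6.9  0.8  5.7] M [0.35 1.23 0.2 ] xax [-2.5e-03  8.0e-04 -1.0e+00] heading-fin -0.3506 q [-25.  36.  95.  -0.  49. -95.]
turn -0.0006 then shift [0.2 1.9 0.3]
now [(20, np.float64(53.6)), (35, np.float64(54.0)), (50, np.float64(53.4)), (65, np.float64(54.1)), (80, np.float64(54.3))] [(-85, np.float64(46.7)), (-70, np.float64(47.1)), (-50, np.float64(47.8)), (-30, np.float64(46.7)), (-15, np.float64(47.4))]
start [(20, np.float64(53.1)), (35, np.float64(53.6)), (50, np.float64(53.5)), (65, np.float64(53.9)), (80, np.float64(54.1))] [(-85, np.float64(41.7)), (-70, np.float64(nan)), (-50, np.float64(nan)), (-30, np.float64(nan)), (-15, np.float64(nan))]
```

Contact with the stop shows: only 0.3 mm moved for 1.5 commanded, and the force rose. Now I press down.

>>> drive_tool(
  targets=[
    [0.5,0.5,0,0,1],
    [0.5,0,0,0,1],
    [0,0,0,0,1],
    [0,0,0,0,1],
  ],
)

```text
time_s: 11.75
ee_pos: [555.9, -207.4, 54.9]
ee_rot: [96.6, 89.9, 166.5]
wrist_force: [-7.7, 3.1, 12.0]
finger_gap: 13.9
```

>>> drive_tool(
  targets=[
    [0.5,0,0,0,1],
    [0.5,0,0,0,1],
    [0,0,0,0,1],
    [0,0,0,0,1],
  ],
)

```text
time_s: 12.08
ee_pos: [555.9, -207.4, 54.9]
ee_rot: [103.0, 89.9, 173.0]
wrist_force: [-13.5, 4.1, 22.4]
finger_gap: 14.3
```

```bash
python3 st.py 2>/dev/null
python3 - <<'E'
from h import *
p=imaging.camera("side")
im=cv2.resize(p["color"][105:205,280:380,::-1],None,fx=6,fy=6,interpolation=cv2.INTER_CUBIC)
cv2.imwrite("pics/home.png",cv2.convertScaleAbs(im,alpha=2.2))
E
```

```text
t 12.0833 tcp [ 555.9 -207.4   54.9] gap 14.3 F [-13.5   4.1  22.4] M [0.72 2.05 0.15] xax [-1.2e-03  1.0e-04 -1.0e+00] heading-fin -0.3505 q [-25.  36.  95.  -0.  49. -95.]
turn -0.0005 then shift [-0.1  1.8  0.3]
now [(20, np.float64(53.9)), (35, np.float64(53.6)), (50, np.float64(53.9)), (65, np.float64(52.9)), (80, np.float64(53.7))] [(-85, np.float64(46.7)), (-70, np.float64(46.9)), (-50, np.float64(47.4)), (-30, np.float64(46.9)), (-15, np.float64(47.0))]
start [(20, np.float64(53.1)), (35, np.float64(53.6)), (50, np.float64(53.5)), (65, np.float64(53.9)), (80, np.float64(54.1))] [(-85, np.float64(41.7)), (-70, np.float64(nan)), (-50, np.float64(nan)), (-30, np.float64(nan)), (-15, np.float64(nan))]
```

View pics/home.png

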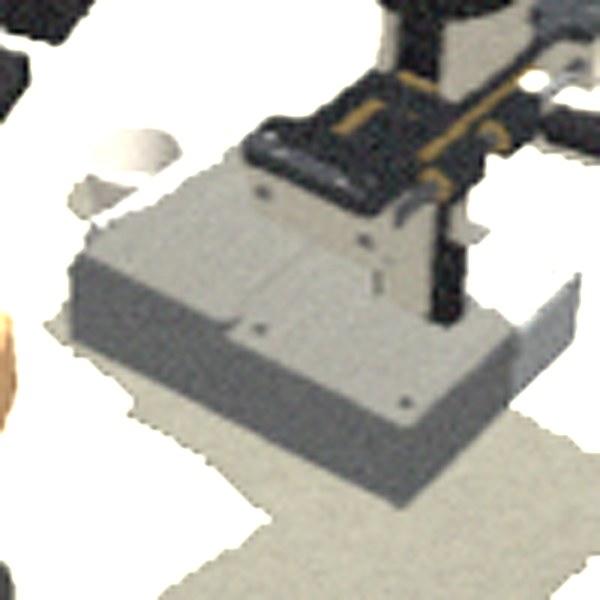

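The panel is home: its sides line up with the flap's sides and its rear edge with the case's rear edge. I do one numeric check of lateral and yaw position from the same picture.

Run:
```python
from h import *
p=imaging.camera("side"); g=cv2.cvtColor(p["color"],cv2.COLOR_RGB2GRAY).astype(np.float32)
def edge(xs,ys,z,swap=False):
    o=[]
    for x in xs:
        M=np.c_[np.full(len(ys),x),ys,np.full(len(ys),z)] if not swap else np.c_[ys,np.full(len(ys),x),np.full(len(ys),z)]
        uv=proj(p,place(M,[605,-225,-.35])).astype(np.float32)
        v=cv2.GaussianBlur(cv2.remap(g,uv[None,:,0].copy(),uv[None,:,1].copy(),cv2.INTER_LINEAR),(0,0),4)[0]
        o.append(ys[10:-10][np.argmax(abs(np.gradient(v))[10:-10])])
    k=np.polyfit(xs,o,1); return np.round(np.median(o),1),"slope",k[0].round(4)
y=np.arange(50,95,.25)
print("plate y(70)",edge(np.arange(-85,-15,5.),y,49))
print("flap y(69)",edge(np.arange(15,85,5.),y,54))
print("case foot y(75)",edge(np.arange(-95,90,5.),y,0))
print("plate rear x(-97)",edge(np.arange(0,65,5.),np.arange(-120,-75,.25),49,True))
print("case foot rear x(-100)",edge(np.arange(-30,70,5.),np.arange(-120,-75,.25),0,True))
s=bot.observe();print(s["wrist_force"],s["finger_gap"],s["qd"].round(2))
```

```text
plate y(70) (np.float64(76.0), 'slope', np.float64(0.0638))
flap y(69) (np.float64(74.8), 'slope', np.float64(0.0192))
case foot y(75) (np.float64(78.0), 'slope', np.float64(0.071))
plate rear x(-97) (np.float64(-96.0), 'slope', np.float64(0.0008))
case foot rear x(-100) (np.float64(-95.9), 'slope', np.float64(-0.0239))
[-13.38867528   4.97385878  22.12746433] 13.685608417802786 [-0.08 -0.01 -0.05 -0.03  0.05  0.03]
```

Run:
```python
from h import *
ps=[imaging.camera("side") for _ in range(6)]; p=ps[0]
g=np.mean([cv2.cvtColor(q["color"],cv2.COLOR_RGB2GRAY).astype(np.float32) for q in ps],0)
def edge(nm,xs,ys,z,swap=False):
    o=[]
    for x in xs:
        a=np.full(len(ys),x); M=np.c_[ys,a,a*0+z] if swap else np.c_[a,ys,a*0+z]
        uv=proj(p,place(M,[605,-225,-.35])).astype(np.float32)
        v=cv2.GaussianBlur(cv2.remap(g,uv[None,:,0].copy(),uv[None,:,1].copy(),cv2.INTER_LINEAR),(0,0),4)[0]
        o.append(ys[12:-12][np.argmax(abs(np.gradient(v))[12:-12])])
    o=np.array(o); l=cv2.fitLine(np.c_[xs,o].astype(np.float32),cv2.DIST_HUBER,0,.01,.01).ravel()
    print(nm,"slope",(l[1]/l[0]).round(4),"at mean",(l[3]).round(1),o)
y=np.arange(60,92,.25)
edge("plate",np.arange(-90,-5,6.),y,49)
edge("flap",np.arange(15,92,6.),y,54)
edge("foot",np.arange(-95,95,10.),y,0)
edge("rear",np.arange(0,68,6.),np.arange(-112,-82,.25),49,True)
edge("rearfoot",np.arange(-20,72,6.),np.arange(-115,-82,.25),0,True)
```

```text
plate slope -0.0002 at mean 75.9 [76.   76.25 76.25 76.   75.5  75.25 75.5  75.25 75.5  75.75 76.   76.
 76.25 76.   76.  ]
flap slope 0.0109 at mean 74.9 [74.75 74.5  74.5  74.75 74.5  74.75 74.5  75.   75.   75.25 75.   75.25
 75.25]
foot slope 0.0211 at mean 78.1 [77.75 76.5  77.   77.   77.5  77.75 78.   78.25 78.   77.75 78.   78.5
 78.   78.5  78.75 78.75 88.75 88.75 88.25]
rear slope 0.004 at mean -95.9 [-95.75 -96.25 -95.75 -96.   -96.5  -96.5  -95.75 -95.75 -96.   -95.5
 -95.75 -96.5 ]
rearfoot slope -0.026 at mean -95.8 [-94.75 -94.5  -95.   -95.25 -95.5  -95.75 -95.75 -95.75 -96.   -96.5
 -96.5  -96.5  -96.75 -96.75 -96.75 -96.75]
```

```bash
python3 -c "
from h import *
s=bot.observe();print(s['time_s'],s['ee_pos'],s['wrist_force'],s['finger_gap']);close_job()"
```

```text
12.5333 [ 555.88080483 -207.36287348   54.8337392 ] [-12.94736283   4.53601222  22.15562199] 13.720122162344067
the job is handed in; nothing more can be done
```

The panel is home on the case and I handed the job in at 12.5 s, with the gripper still holding the fin and pressing the panel down. `close_job` gives no verdict, so this rests on my own checks.

I gripped the panel by its fin, turned it to the case's angle and carried it over. I then lowered it onto the rims, slid the tongue under the flap until it met the stop, and pressed down.

Last checks:
- **Stop:** contact came about 2 mm past where I expected it. The arm moved 0.3 mm for 1.5 mm commanded, and the force rose.
- **Pressed down:** the upward force on the wrist is about 22 N, and the panel's underside is at rim height within about 1 mm. The plunger's travel was not measured directly.
- **Square and in line:** the panel's sides are in line with the flap's within about 1 mm, and within about 3 mm of the case's foot. Its angle is off by about 0.01 rad against the flap and 0.02–0.03 rad against the case's foot.
- **Flap:** its height is unchanged from the start within about 1 mm.
- **Bystanders:** I carried the panel well above them and none looked moved in the pictures, but I did not measure their final positions.

Checks that failed or disagreed:
- The automatic outline re-fit near the case failed because of shadows, so I relied on the first fit, the force readings and direct edge measurements.
- The two cameras differed by several mm on where things were, up to 8 mm for the panel.
- One early edge measurement gave inconsistent slopes; I repeated it with averaged pictures and a robust line fit.

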